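Nest the vanity set back on its shelf

ROBOT

A 6-joint arm with a two-finger parallel gripper is mounted at the origin on the work surface. World frame = base frame: x ahead of the robot, y to its left, z up, the work surface at z = 0. Lengths are in mm, angles in degrees, forces in N, time in s.
With the tool pointing down it reaches from about 375 to 750 mm from the base axis. Payload 9 kg.
Tool frame: the origin (TCP) lies at the very end of the fingers, on their centre line; the grasp point (between the pads) lies 19 mm behind it (env.grasp_offset is the distance from the TCP to the grasp point, in mm); z points along the fingers, y is the line along which they close (so a half turn about z gives the same grasp; the last joint's range is limited). The gripper opens to 85 mm and grips with 20 to 120 N. Pads are 22 mm wide; open, the fingers measure 114 mm over their backs; the gripper's body (76 mm by 85 mm) begins 54 mm behind the grasp point. The pads swing forward as they close: fully open they stand 13 mm farther back than shut.
Start: joints at [61.266, 5.964, 5.575, 89.605, 0, 77.527], TCP at [168.007, 576.03, 231.331] pointing down, gripper open.
Joint ranges: [-171.21, 171.21], [-48.23, 106.86], [-62.78, 66.21], [-105.2, 120.99], [-86.42, 89.51], [-180, 180]. Speed limits (degrees/s): [127.2, 127.2, 147.25, 180, 180, 180].

INTERFACE

Orientations are given as [roll, pitch, yaw] about the fixed x, y, z axes, in that order (R = Rz(yaw) Ry(pitch) Rx(roll)).
In Python, from rig import env, imaging, workorder, telemetry gives the robot as it stands (env), with the cameras (imaging), the job (workorder) and the readings (telemetry).
- The arm moves only by the tool creep_tool, called after "Call:" as name([rows], argument=value, ...), one row to a line, values as JSON. Schema: {"type":"object","properties":{"offsets":{"type":"array","items":{"type":"array","items":{"type":"number"},"minItems":5,"maxItems":5},"minItems":1,"maxItems":12},"only":{"type":"string"},"quiet":{"type":"boolean"},"lines":{"type":"string"}},"required":["offsets"],"additionalProperties":false}. offsets is a list of rows, 1 to 12 of them, each of 5 numbers: dx, dy, dz in mm, then a turn about the tool's z in degrees, then the finger opening in mm; each row is the pose to reach, as a shift and turn from the pose commanded when the call began, along the tool's axes at that moment; what a row does not reach only later rows make up. A row lasts 1/10 s, in which the tool goes at most 50 mm and 8.59 degrees, less where a joint would pass 70% of its speed; a pose out of reach is approached as far as the arm can. The fingers move at their own pace and stop on an object; the grip force is fixed at half the most. Time passes only in rows, so rows that do not move let the fingers close. The tool returns the time, the measured TCP pose, the force, the opening and the grip force at its end. only (a regular expression) keeps the lines of the reply that match it, lines (a string "A,B") keeps lines A to B, and quiet returns only ok. Input that does not fit is refused with a message, and nothing moves.
- telemetry.get_state(): the state, without advancing time (a new reading comes with each control period).
- imaging.camera(name): name is "side" or "top"; returns a dict with "img" (420x560x3 uint8, blue, green, red), "fovy" (degrees; the focal length in pixels is half the picture's height over the tangent of half this angle, whatever the lens; pixels are square), "cx", "cy" (the principal point, pixels), "k1" (the pictures are not rectified: a ray, as slopes to the right and down, at radius r is drawn at 1 + k1 r^2 times it, then the intrinsics apply), "R" (3x3) and "t" (3): a world point X has camera coordinates R X + t. Camera axes: x right, y down, z forward; pixel columns grow to the right and rows downward; lengths in mm; the calibration is good to about 2 mm. A picture is of the moment at which its call begins. There is no depth.
- workorder.sign_off(): hands the job in; it is judged then, once.
The state is a dict: "clock": time; "q": joint angles; "joint_vel": joint speeds; "effort": joint torques, N m; "tool_pos": TCP position; "tool_rot": TCP orientation; "ft_force": force on the tool from outside, world axes, zero at the start; "torque": the same for the moment, N m; "width": finger opening in mm; "finger_force": force on a finger pad.
Only numpy, scipy, OpenCV 4.12 (cv2) and the standard library are available. Lean on these libraries where they do the work, as an engineer would, in place of code of your own. Each camera call takes 0.05 s, during which the arm holds its last target. There are 200 camera calls.

TASK

Tidy the ceramic bathroom set: first take the tumbler that was left in the shelf's round dish and set it upright, fully down, in the hollow of its square stand. Then slide the wide jar along the shelf, without lifting it, until its rounded base drops home in the dish, and finally lower the domed lid onto the jar so that it sits centred and level. It is glazed ceramic, so drop, strike or tip nothing, and leave the soap, the dispenser and the cream pot where they are.

Things in the scene. Friction and masses are not known exactly. Their poses are not given: they have to be found in the camera images.
- shelf: fixed low grey glazed-stoneware shelf, a slab 130 mm (its x) by 340 mm (its y) and 22 mm high, on the counter. Origin under the middle of the slab. Near its +y end a round concave dish is sunk in its top; the rest of the top is flat
- dish (a point): centre of the floor of the shelf's dish, 95 mm along the shelf's +y from its middle and 13.5 mm above the counter. The dish is 102 mm wide at the mouth (flush with the shelf top), 8.5 mm deep, with sloping sides and a flat floor 58 mm wide
- stand: fixed square grey glazed-stoneware stand, 84 x 84 mm and 20 mm high, with a round concave hollow in its top. Origin at the centre of its underside
- stand_dish (a point): centre of the floor of the stand's hollow, 9 mm above the counter. The hollow is 63 mm wide at the mouth (flush with the stand's top), 11 mm deep, with sloping sides and a flat floor 38 mm wide
- jar: loose open white ceramic jar, 96 mm in diameter, 80 mm high, 0.55 kg: too wide to grasp. Flat foot 52 mm wide, base curving out to 96 mm at 22 mm height, then straight walls 5 mm thick, mouth 86 mm inside. Origin at the centre of its foot, z up. Starts on the shelf's -y part; seated, its origin is level with dish. Slides easily (friction about 0.2), centres itself in the dish
- jar_rim (a point): centre of the jar's mouth, 80 mm above its foot
- lid: loose round white ceramic lid, 100 mm in diameter, 0.18 kg, upright on the counter. Domed underside: flat foot 60 mm wide, flaring at 45 degrees to full width at 20 mm; top of the plate at 22 mm, on it a knob 24 mm in diameter from 22 to 44 mm height. Origin at the centre of the foot, z up. Seated, the dome rests on the jar's mouth, its origin 13 mm below jar_rim
- tumbler: loose white ceramic tumbler, 60 mm in diameter and 95 mm high, 0.2 kg, walls 4 mm. Base rounded: flat foot 32 mm wide, curving out to 60 mm at 18 mm height, then straight walls. Origin at the centre of its foot, z up. Starts standing in the shelf's dish, perhaps a few mm off centre; seated in the stand its origin is level with stand_dish
- tumbler_rim (a point): centre of the tumbler's mouth, 95 mm above its foot
- soap: bystander: loose round white soap dish, 92 mm in diameter, with a cream bar of soap on it, 32 mm high in all. Origin at the centre of its underside
- dispenser: bystander: dark brown soap bottle with a black pump, 62 mm in diameter, 185 mm high. Origin at the centre of its underside
- cream: bystander: white cream pot with a metal cap, 60 mm in diameter, 50 mm high. Origin at the centre of its underside

How it is judged (in metres and radians):
On the way, in this order (a step that is already met when the one before it is completed fails the run):
1. the tumbler sits upright in the hollow of the stand, let go (horizontal distance between tumbler and stand_dish below 0.008 m and z of tumbler in the frame of stand_dish below 0.004 m and angle between tumbler's own z axis and vertical below 0.1 rad and contact force between the fingers and tumbler below 0.1 N), for 0.2 s.
2. the jar has dropped home in the shelf's dish (horizontal distance between jar and dish below 0.008 m and z of jar in the frame of dish below 0.004 m and angle between jar's own z axis and vertical below 0.1 rad), for 0.2 s.
3. the lid sits centred and level on the jar (horizontal distance between lid and jar_rim below 0.007 m and z of lid in the frame of jar_rim below -0.009 m and angle between the z axis of lid and the z axis of jar, either way round below 0.1 rad), for 0.2 s.
At the end, for the whole second after the job is handed in: The tumbler stands in the stand's hollow (within 8 mm of its centre, within 4 mm of its floor), the jar in the shelf's dish (within 8 mm and 4 mm), the lid on the jar (within 7 mm of its axis, its foot at least 9 mm below the rim), each upright within 0.1 rad and at rest (all of step 2 and horizontal distance between tumbler and stand_dish below 0.008 m and z of tumbler in the frame of stand_dish below 0.004 m and angle between each of tumbler, lid's own z axis and vertical below 0.1 rad and horizontal distance between lid and jar_rim below 0.007 m and z of lid in the frame of jar_rim below -0.009 m and linear speed of each of jar, lid, tumbler below 0.02 m/s); the robot touches nothing.
It fails at once if the jar is lifted more than 20 mm off the shelf (z of jar in the frame of shelf above 0.042 m).
It fails at once if the jar is struck (faster than 0.5 m/s), tipped by more than 0.6 rad, or pushed off the shelf (linear speed of jar above 0.5 m/s or angle between jar's own z axis and vertical above 0.6 rad or z of jar in the frame of shelf below -0.005 m).
It fails at once if the tumbler or the lid is dropped (moves faster than 0.5 m/s, some 13 mm of free fall, with no finger on it) ((linear speed of tumbler above 0.5 m/s and contact force between the fingers and tumbler below 0.05 N) or (linear speed of lid above 0.5 m/s and contact force between the fingers and lid below 0.05 N)).
It fails at once if the tumbler or the lid is tipped by more than 1 rad (angle between any of tumbler, lid's own z axis and vertical above 1 rad).
It fails at once if a bystander is moved by more than 30 mm (distance of any of soap, dispenser, cream from where it was at the start of the episode above 0.03 m).
It also fails if it takes over 72 s, if anything falls off the work surface, if the arm or the gripper's body presses on something with over 40 N, if the wrist force passes 120 N, or if a joint passes its speed limit or range.

## Working session

There is one attempt and no reset: what is moved stays moved. The work goes in short steps, Python scripts to look and compute and a tool call to move; the robot and the scene stay as the last step left them, time stands still between calls to the robot, and variables do not carry over. Pictures are saved under pics/ and viewed, at most 10 in all, crops included, and the job is handed in when it is done.

```bash
ls; mkdir -p pics; python3 - <<'E'
from rig import env, imaging, workorder, telemetry
import cv2
for n in("side","top"):
    c=imaging.camera(n); cv2.imwrite(f"pics/{n}0.png",c["img"]); print(n,c["fovy"],c["cx"],c["cy"],c["k1"],c["R"],c["t"])
s=telemetry.get_state(); print(s)
E
```

```text
pics
rig.py
side 46.626463030594174 275.9221888501774 204.37179277912296 -0.13353584363515794 [[ 0.86462424 -0.50241694 -0.00146325]
 [-0.35481393 -0.60854267 -0.70977665]
 [ 0.35571337  0.61420928 -0.70442527]] [-486.37824171  271.80687834  962.99499384]
top 48.67396211854571 281.8709263934737 214.21983200617072 -0.10118825521466761 [[ 0.02324587 -0.9997268  -0.0024409 ]
 [-0.97933165 -0.02228081 -0.20103005]
 [ 0.20092075  0.00706357 -0.97958203]] [ -11.08047332  550.03306093 1041.28543841]
{'clock': 0.1, 'q': array([ 6.12659122e+01,  5.99454987e+00,  5.53341880e+00,  8.96057522e+01,
       -2.26338464e-03,  7.75271597e+01]), 'joint_vel': array([ 0.00265008, -0.14191758,  0.16554365, -0.06102382, -0.05278774,
        0.04461672]), 'effort': array([ 6.11438052e-03, -5.58202314e+01,  5.04725862e+01,  1.27932770e-02,
       -2.75320035e-04,  2.18737165e-05]), 'tool_pos': array([167.86324757, 575.73242268, 230.62499534]), 'tool_rot': array([-1.79934206e+02, -1.22352759e-02,  1.63738747e+02]), 'ft_force': array([-1.09950368, -0.0770374 , -0.8282533 ]), 'torque': array([-0.07131407, -0.01450855, -0.00462607]), 'finger_force': 0.0, 'width': 85.57204132786553}
```

View pics/top0.png

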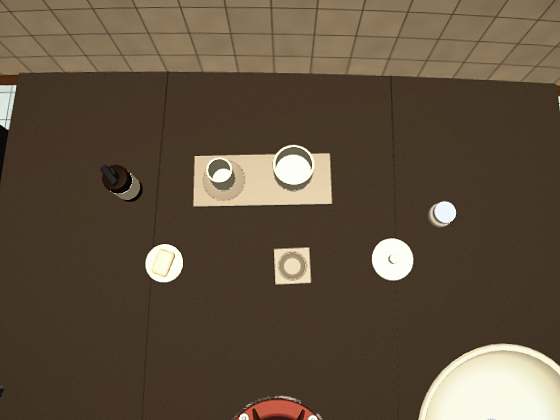

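View pics/side0.png

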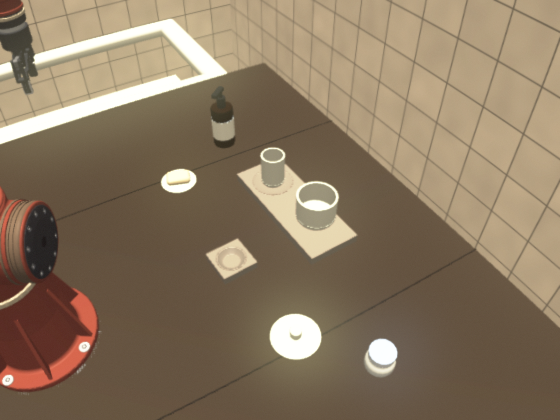

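The top view shows the tumbler at about (220,172), jar (294,167), stand (292,266), lid (393,259), soap (164,263), dispenser (120,182) and cream pot (443,213). In the side view they are tumbler (272,168), jar (316,205), stand (231,258) and lid (296,336). Next I'll enlarge both.

```bash
python3 - <<'E'
import cv2
a=cv2.imread("pics/top0.png")[140:300,185:425]; cv2.imwrite("pics/topc.png",cv2.resize(a,None,fx=3.3333,fy=3.3333,interpolation=cv2.INTER_CUBIC))
a=cv2.imread("pics/side0.png")[140:365,195:405]; cv2.imwrite("pics/sidec.png",cv2.resize(a,None,fx=2.6667,fy=2.6667,interpolation=cv2.INTER_CUBIC))
E
```

```text
(no output)
```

View pics/topc.png

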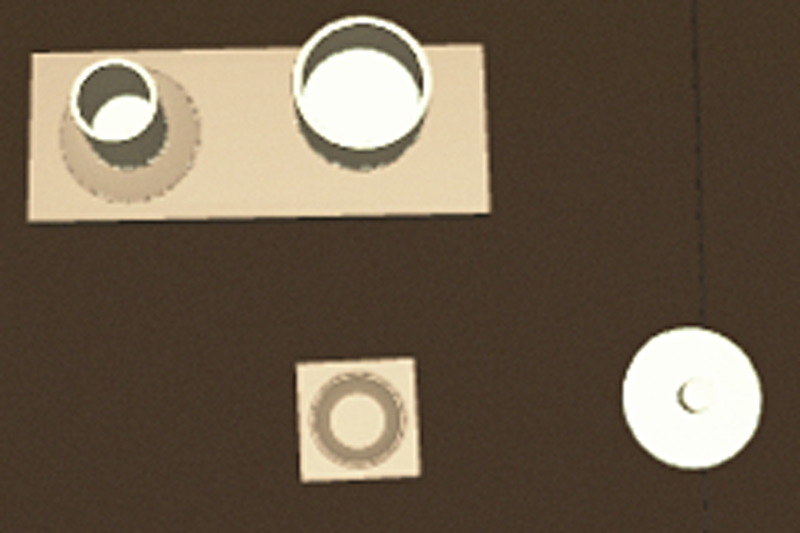

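View pics/sidec.png

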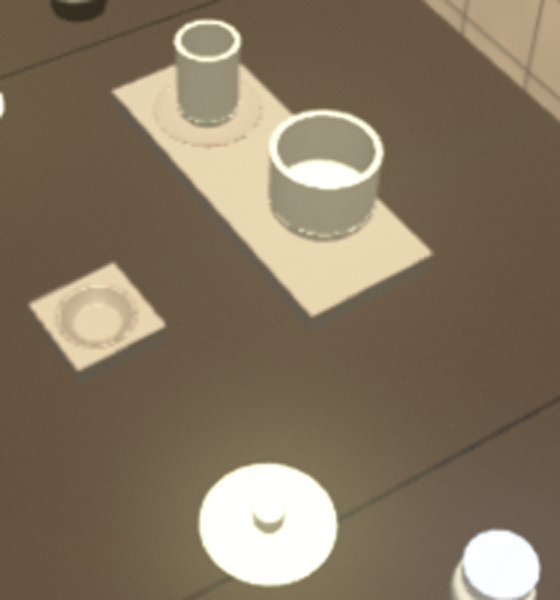

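The crops give rim centres in crop pixels. In the top crop: tumbler (114.5,101), jar (362,84), dish mouth (130,133), stand hollow (358,420), lid plate (692,398). In the side crop: tumbler (207.5,40), jar (325.5,154), dish (207.5,108), stand (96.5,317), lid (268.5,524). The shelf and stand corners are also sharp.

```bash
cat > h.py <<'E'
import numpy as np,cv2
from rig import env, imaging, workorder, telemetry
def K(c):
    f=210/np.tan(np.radians(c["fovy"]/2)); return np.array([[f,0,c["cx"]],[0,f,c["cy"]],[0,0,1.]]),np.array([c["k1"],0,0,0,0.])
def load():
    return {n:imaging.camera(n) for n in("top","side")}
def ray(c,p):
    k,d=K(c); x=cv2.undistortPoints(np.array([[p]],float),k,d)[0,0]
    R=np.array(c["R"]); return -R.T@c["t"], R.T@np.array([x[0],x[1],1])
def tri(C,pt,ps):
    k=[ray(C["top"],pt),ray(C["side"],ps)]
    A=sum(np.eye(3)-np.outer(d,d)/(d@d) for o,d in k); b=sum((np.eye(3)-np.outer(d,d)/(d@d))@o for o,d in k)
    X=np.linalg.solve(A,b); return X, [np.linalg.norm(np.cross(X-o,d))/np.linalg.norm(d) for o,d in k]
def plane(c,p,z):
    o,d=ray(c,p); return o+d*(z-o[2])/d[2]
def proj(c,X):
    k,d=K(c); return cv2.projectPoints(np.array(X,float).reshape(-1,3),cv2.Rodrigues(np.array(c["R"]))[0],np.array(c["t"],float),k,d)[0][:,0]
E
python3 - <<'E'
from h import *
np.set_printoptions(precision=1,suppress=True)
C=load()
T=lambda x,y:(x/3.3333+185-.35,y/3.3333+140-.35); S=lambda x,y:(x/2.6667+195-.31,y/2.6667+140-.31)
for n,a,b,z in [("tumblerrim",(114.5,101),(207.5,40),108.5),("jarrim",(362,84),(325.5,154),102),("dish",(130,133),(207.5,108),22),("stand",(358,420),(96.5,317),20),("lid",(692,398),(268.5,524),21),("knob",(697,394),(270,506),44),
 ("sh+x-y",(484,44),(432,254),22),("sh-x-y",(491,213),(312,317),22),("sh-x+y",(28,221),(113,92),22),
 ("st1",(296,363),(115,263),20),("st2",(413,358),(166,325),20),("st3",(420,474),(80,371),20),("st4",(302,481),(30,304),20)]:
    print(n,*tri(C,T(*a),S(*b)),plane(C["top"],T(*a),z)[:2],plane(C["side"],S(*b),z)[:2])
print(plane(C["top"],T(33,53),22),"soap",plane(C["top"],(164,263),10),"cream",plane(C["top"],(445,212),50),"disp",plane(C["top"],(118,180),150))
E
```

```text
tumblerrim [639.3 148.  109.8] [np.float64(0.29130021759645686), np.float64(0.29130021759637825)] [639.9 148.1] [639.7 149.4]
jarrim [659.1 -22.2  95.3] [np.float64(0.9179009899157485), np.float64(0.9179009899159181)] [657.9 -22.4] [654.  -27.7]
dish [639.6 148.2  25. ] [np.float64(1.1175532574589488), np.float64(1.1175532574590228)] [641.6 148.3] [640.1 151.2]
stand [432.  -25.3  17.9] [np.float64(0.7617147560436751), np.float64(0.7617147560435209)] [432.6 -25.4] [430.6 -26.7]
lid [ 452.7 -266.2   20.9] [np.float64(0.5772999968746283), np.float64(0.5772999968746241)] [ 453.2 -266.3] [ 452.1 -266.1]
knob [ 453.5 -264.7   43.4] [np.float64(0.09003369447841666), np.float64(0.09003369447844341)] [ 453.6 -264.6] [ 453.2 -265. ]
sh+x-y [ 715.2 -114.4   23.8] [np.float64(1.3395807790065997), np.float64(1.339580779006898)] [ 717.2 -115. ] [ 714.9 -113. ]
sh-x-y [ 585.6 -119.9   23.5] [np.float64(0.6442814977649083), np.float64(0.6442814977650323)] [ 586.6 -120.3] [ 585.7 -118.8]
sh-x+y [572.7 221.   20. ] [np.float64(0.6129491975297975), np.float64(0.6129491975299632)] [572.9 220.5] [571.1 219. ]
st1 [472.5  20.3  18.4] [np.float64(0.4575501051577053), np.float64(0.45755010515773153)] [472.7  20.1] [471.5  19.1]
st2 [477.5 -64.   20.7] [np.float64(0.7297498638320465), np.float64(0.7297498638321311)] [478.3 -64.3] [477.  -63.4]
st3 [394.5 -70.2  19.9] [np.float64(0.5126148513843246), np.float64(0.5126148513842931)] [395.  -70.4] [394.  -70.2]
st4 [388.   13.6  20.6] [np.float64(0.1308723128504326), np.float64(0.13087231285044132)] [388.2  13.6] [388.   14.1]
[702.8 225.1  22. ] soap [432.  285.6  10. ] cream [ 565.7 -390.8   50. ] disp [600.1 366.7 150. ]
```

Call:
creep_tool([
  [-45, -20, 0, -8, 85],
  [-95, -45, 0, -16.3, 85],
  [-145, -70, 0, -16.3, 85],
  [-190, -95, 0, -16.3, 85],
  [-235, -115, 0, -16.3, 85],
  [-280, -136, 0, -16.3, 85],
  [-325, -158, 0, -16.3, 85],
  [-370, -180, 0, -16.3, 85],
  [-415, -202, 0, -16.3, 85],
  [-460, -224, 0, -16.3, 85],
  [-505, -246, 0, -16.3, 85],
  [-545, -265, 0, -16.3, 85],
])

```text
clock: 1.4
tool_pos: [609.9, 174.7, 231.2]
tool_rot: [180.0, 0.0, -180.0]
ft_force: [1.0, 1.0, 0.5]
width: 85.2
finger_force: 0.0
```

Call:
creep_tool([
  [-20, -2, 0, 0, 85],
  [-30, -5, 20, 0, 85],
  [-30, -5, 40, 0, 85],
  [-30, -5, 40, 0, 85],
])

```text
clock: 1.8
tool_pos: [637.3, 171.1, 187.6]
tool_rot: [-180.0, -0.3, -180.0]
ft_force: [-1.3, -0.6, -0.9]
width: 84.6
finger_force: 0.0
```

Call:
creep_tool([
  [0, 0, 0, 0, 85],
  [0, 0, 0, 0, 85],
])

```text
clock: 2.0
tool_pos: [638.9, 171.8, 192.8]
tool_rot: [180.0, 0.1, -179.9]
ft_force: [-0.9, -0.4, -0.5]
width: 84.8
finger_force: 0.0
```

Call:
creep_tool([
  [-1, -12, 0, 0, 85],
  [-1, -23.5, 20, 0, 85],
  [-1, -23.5, 40, 0, 85],
  [-1, -23.5, 50, 0, 85],
  [-1, -23.5, 50, 0, 85],
])

```text
clock: 2.5
tool_pos: [639.0, 147.6, 140.3]
tool_rot: [-180.0, -0.1, -180.0]
ft_force: [0.3, -0.1, -0.0]
width: 85.0
finger_force: 0.0
```

```bash
python3 - <<'E'
from h import *
C=load(); print(telemetry.get_state()["tool_pos"])
a=cv2.resize(C["top"]["img"][120:240,150:350],None,fx=2,fy=2,interpolation=3);b=cv2.resize(C["side"]["img"][60:240,180:380],None,fx=2,fy=2,interpolation=3)
o=np.zeros((360,800,3),np.uint8);o[:240,:400]=a;o[:,400:]=b;cv2.imwrite("pics/p5.png",o)
E
```

```text
[639.97152724 147.98178635 142.32112227]
```

View pics/p5.png

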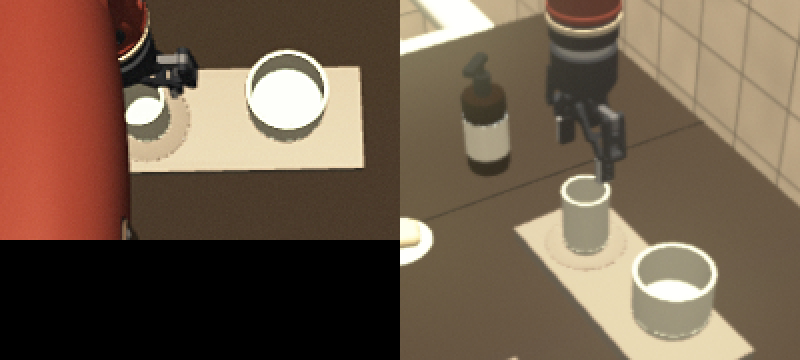

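The gripper stands above the tumbler, with its fingers on either side in y: about (600,170) in the side half, with the tumbler rim at (585,185). Going down to grasp.

Call:
creep_tool([
  [0, 0, 15, 0, 85],
  [0, 0, 30, 0, 85],
  [0, 0, 45, 0, 85],
  [0, 0, 60, 0, 85],
  [0, 0, 70, 0, 85],
  [0, 0, 76, 0, 85],
  [0, 0, 76, 0, 85],
])

```text
clock: 3.3
tool_pos: [639.1, 148.0, 64.1]
tool_rot: [180.0, -0.1, -180.0]
ft_force: [0.0, 0.2, 0.7]
width: 84.6
finger_force: 0.0
```

Call:
creep_tool([
  [0, 0, 0, 0, 70],
  [0, 0, 0, 0, 64],
  [0, 0, 0, 0, 61],
  [0, 0, 0, 0, 58],
  [0, 0, 0, 0, 55],
  [0, 0, 0, 0, 50],
  [0, 0, 0, 0, 50],
  [0, 0, 0, 0, 50],
])

```text
clock: 4.1
tool_pos: [640.5, 148.1, 66.5]
tool_rot: [180.0, 0.1, -180.0]
ft_force: [0.2, 1.2, 5.8]
width: 59.3
finger_force: 63.1
```

Call:
creep_tool([
  [0, 0, -5, 0, 50],
  [0, 0, -15, 0, 50],
  [0, 0, -28, 0, 50],
  [0, 0, -40, 0, 50],
  [0, 0, -50, 0, 50],
  [0, 0, -50, 0, 50],
])

```text
clock: 4.7
tool_pos: [640.9, 148.1, 117.8]
tool_rot: [180.0, 0.2, -180.0]
ft_force: [0.7, -0.2, -1.9]
width: 58.8
finger_force: 64.5
```

Call:
creep_tool([
  [10, -8, 0, 0, 50],
  [28, -23, 0, 0, 50],
  [48, -40, 0, 0, 50],
  [70, -59, 0, 0, 50],
  [92, -77, 0, 0, 50],
  [115, -96, 0, 0, 50],
  [137, -115, 0, 0, 50],
  [159, -133, 0, 0, 50],
  [178, -149, 0, 0, 50],
  [194, -163, 0, 0, 50],
  [204, -171, 0, 0, 50],
  [207, -173.5, 0, 0, 50],
])

```text
clock: 5.9
tool_pos: [432.1, -26.2, 115.2]
tool_rot: [-180.0, 0.0, 180.0]
ft_force: [0.1, 0.0, -1.7]
width: 58.8
finger_force: 64.7
```

Call:
creep_tool([
  [0, 0, 0, 0, 50],
  [0, 0, 0, 0, 50],
  [0, 0, 0, 0, 50],
])

```text
clock: 6.2
tool_pos: [433.2, -25.2, 115.2]
tool_rot: [180.0, -0.0, -179.9]
ft_force: [-0.5, -0.0, -1.2]
width: 59.0
finger_force: 64.7
```

```bash
python3 - <<'E'
from h import *
C=load(); print(telemetry.get_state()["tool_pos"])
a=cv2.resize(C["top"]["img"][210:330,220:360],None,fx=2.85,fy=2.85,interpolation=3);b=cv2.resize(C["side"]["img"][160:300,165:305],None,fx=2.85,fy=2.85,interpolation=3)
o=np.zeros((400,800,3),np.uint8);o[:a.shape[0],:a.shape[1]]=a;o[:b.shape[0],400:400+b.shape[1]]=b;cv2.imwrite("pics/p6.png",o)
E
```

```text
[433.05199892 -25.27067809 115.20382903]
```

View pics/p6.png

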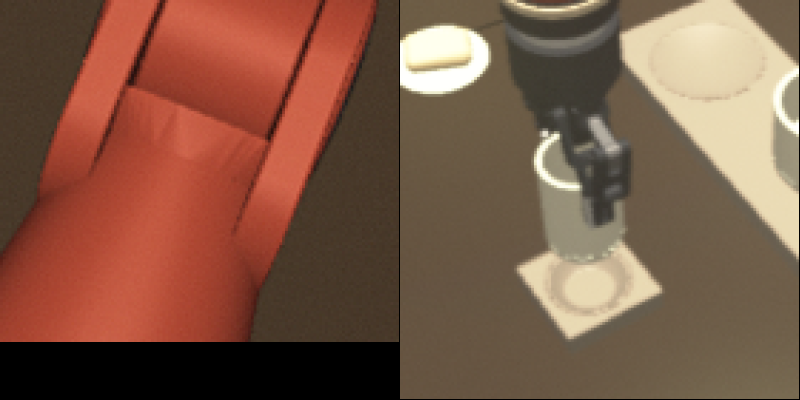

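The tumbler hangs upright in the grip at (580,195) in the side half, directly over the hollow at (588,283). The top view is blocked by the arm. Lowering it gently.

Call:
creep_tool([
  [0, 0, 10, 0, 50],
  [0, 0, 22, 0, 50],
  [0, 0, 34, 0, 50],
  [0, 0, 43, 0, 50],
  [0, 0, 48, 0, 50],
  [0, 0, 48, 0, 50],
  [0, 0, 48, 0, 50],
])

```text
clock: 7.0
tool_pos: [433.0, -25.7, 67.5]
tool_rot: [-180.0, 0.0, -180.0]
ft_force: [0.8, -0.4, -1.3]
width: 59.0
finger_force: 64.7
```

Call:
creep_tool([
  [0, 0, 1, 0, 50],
  [0, 0, 2, 0, 50],
  [0, 0, 3, 0, 50],
  [0, 0, 3, 0, 50],
])

```text
clock: 7.4
tool_pos: [432.8, -25.6, 64.3]
tool_rot: [180.0, 0.0, -180.0]
ft_force: [0.0, 0.5, -1.8]
width: 59.1
finger_force: 64.7
```

Call:
creep_tool([
  [0, 0, 1, 0, 50],
  [0, 0, 1.5, 0, 50],
  [0, 0, 2, 0, 50],
  [0, 0, 2, 0, 50],
])

```text
clock: 7.8
tool_pos: [432.8, -25.6, 62.2]
tool_rot: [180.0, -0.0, -180.0]
ft_force: [-0.7, 0.2, -1.8]
width: 58.9
finger_force: 64.7
```

Call:
creep_tool([
  [0, 0, 0.5, 0, 50],
  [0, 0, 1, 0, 50],
  [0, 0, 1, 0, 50],
])

```text
clock: 8.1
tool_pos: [433.2, -25.8, 61.9]
tool_rot: [-180.0, 0.1, -180.0]
ft_force: [-0.9, 0.8, 5.0]
width: 59.0
finger_force: 65.2
```

Call:
creep_tool([
  [0, 0, 0.5, 0, 50],
  [0, 0, 1, 0, 50],
  [0, 0, 1, 0, 50],
])

```text
clock: 8.4
tool_pos: [433.7, -25.9, 61.8]
tool_rot: [-180.0, 0.1, -180.0]
ft_force: [-2.4, 2.0, 12.3]
width: 59.1
finger_force: 65.9
```

Call:
creep_tool([
  [0, 0, -0.5, 0, 58],
  [0, 0, -1, 0, 61],
  [0, 0, -1, 0, 64],
  [0, 0, -1, 0, 70],
  [0, 0, -1, 0, 80],
  [0, 0, -1, 0, 85],
  [0, 0, -1, 0, 85],
  [0, 0, -1, 0, 85],
])

```text
clock: 9.2
tool_pos: [432.8, -25.6, 61.3]
tool_rot: [180.0, 0.0, -180.0]
ft_force: [-0.6, 0.0, -0.3]
width: 85.0
finger_force: 0.0
```

Call:
creep_tool([
  [0, 0, -10, 0, 85],
  [0, 0, -30, 0, 85],
  [0, 0, -55, 0, 85],
  [0, 0, -80, 0, 85],
  [0, 0, -105, 0, 85],
  [0, 0, -130, 0, 85],
  [0, 0, -150, 0, 85],
  [0, 0, -150, 0, 85],
])

```text
clock: 10.0
tool_pos: [434.1, -26.1, 214.8]
tool_rot: [-179.9, 0.3, -180.0]
ft_force: [-0.1, 0.9, -0.4]
width: 85.1
finger_force: 0.0
```

Call:
creep_tool([
  [-20, -20, 0, 0, 60],
  [-50, -50, 0, 0, 40],
  [-80, -80, 0, 0, 0],
  [-120, -120, 0, 0, 0],
  [-150, -145, 0, 0, 0],
  [-150, -145, 0, 0, 0],
])

```text
clock: 10.6
tool_pos: [584.5, -173.8, 206.3]
tool_rot: [179.9, -0.3, 179.9]
ft_force: [0.1, -0.1, -1.3]
width: 0.3
finger_force: 0.0
```

```bash
python3 - <<'E'
from h import *
C=load(); print(telemetry.get_state()["tool_pos"])
a=cv2.resize(C["top"]["img"][130:310,185:325],None,fx=2.85,fy=2.85,interpolation=3);b=cv2.resize(C["side"]["img"][130:310,200:340],None,fx=2.85,fy=2.85,interpolation=3)
o=np.zeros((513,800,3),np.uint8);o[:a.shape[0],:a.shape[1]]=a;o[:b.shape[0],400:400+b.shape[1]]=b;cv2.imwrite("pics/p7.png",o)
E
```

```text
[ 582.58049865 -170.80691247  209.31646062]
```

View pics/p7.png

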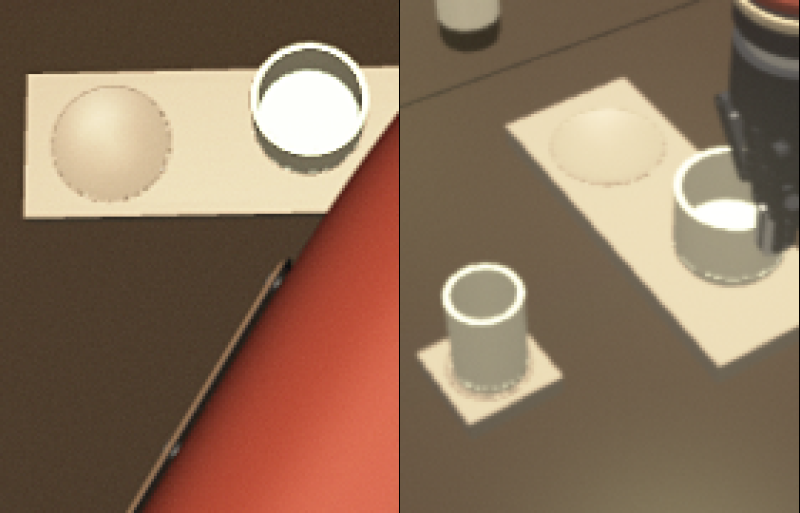

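The side half shows the tumbler upright in the stand (rim centre (484,293)). The top half shows the dish at (111.5,143) and the jar rim at (309.5,99.5). Refining the numbers for the push.

```bash
python3 - <<'E'
from h import *
C=load()
P=lambda x,y,c,r:(x/2.85+c-.32,y/2.85+r-.32)
print("tumbler",plane(C["side"],P(84,293.5,200,130),104),"dish",plane(C["top"],P(111.5,143,185,130),22),plane(C["side"],P(208,145,200,130),22),"jar",plane(C["top"],P(309.5,99.5,185,130),102))
print(telemetry.get_state()["tool_pos"],telemetry.get_state()["clock"])
E
```

```text
tumbler [433.48292312 -25.64766722 104.        ] dish [640.8243022  147.87979171  22.        ] [639.78022972 149.75119797  22.        ] jar [658.52397275 -22.43099213 102.        ]
[ 582.40752357 -169.87106733  211.44843171] 10.8
```

Call:
creep_tool([
  [0, 0, 0, 0, 40],
  [0, 0, 0, 0, 40],
])

```text
clock: 11.0
tool_pos: [582.7, -169.9, 212.4]
tool_rot: [-180.0, 0.1, -179.9]
ft_force: [0.4, -0.4, 0.0]
width: 28.0
finger_force: 0.0
```

Call:
creep_tool([
  [-20, 40, 0, 0, 40],
  [-40, 80, 0, 0, 40],
  [-60, 120, 0, 0, 40],
  [-75.5, 147, 0, 0, 40],
  [-75.5, 147, 30, 0, 40],
  [-75.5, 147, 60, 0, 40],
  [-75.5, 147, 80, 0, 40],
  [-75.5, 147, 80, 0, 40],
  [-75.5, 147, 80, 0, 40],
])

```text
clock: 11.9
tool_pos: [658.2, -23.3, 132.4]
tool_rot: [-180.0, 0.0, -179.9]
ft_force: [0.3, 0.1, 0.3]
width: 40.0
finger_force: 0.0
```

```bash
python3 - <<'E'
from h import *
C=load(); print(telemetry.get_state()["tool_pos"])
b=cv2.resize(C["side"]["img"][120:260,240:400],None,fx=4,fy=4,interpolation=3)
cv2.imwrite("pics/p8.png",b)
E
```

```text
[659.19026136 -23.63886435 133.64424039]
```

View pics/p8.png

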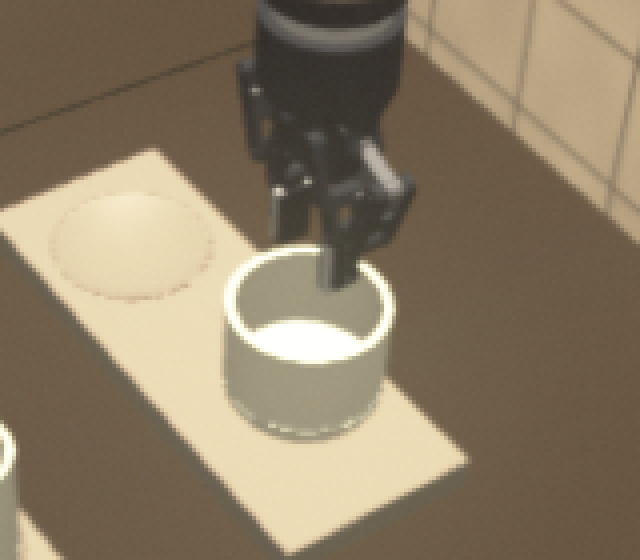

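The fingers hang over the jar's mouth, with the near tip at (338,285) inside a mouth centred at (308,305). I'll insert about 24 mm, since the knuckles flare out higher up.

Call:
creep_tool([
  [0, 0, 12, 0, 40],
  [0, 0, 24, 0, 40],
  [0, 0, 35, 0, 40],
  [0, 0, 45, 0, 40],
  [0, 0, 54, 0, 40],
  [0, 0, 54, 0, 40],
])

```text
clock: 12.6
tool_pos: [657.3, -23.2, 75.2]
tool_rot: [180.0, -0.2, -180.0]
ft_force: [-0.2, 0.6, -0.5]
width: 40.1
finger_force: 0.0
```

Call:
creep_tool([
  [0, 2, 0, 0, 40],
  [0.2, 4, 0, 0, 40],
  [0.5, 6, 0, 0, 40],
  [0.7, 8, 0, 0, 40],
  [1, 10, 0, 0, 40],
  [1, 12, 0, 0, 40],
  [1, 12, 0, 0, 40],
])

```text
clock: 13.3
tool_pos: [657.4, -11.3, 77.5]
tool_rot: [180.0, 0.0, -180.0]
ft_force: [-0.2, 0.5, -1.2]
width: 40.1
finger_force: 0.2
```

Call:
creep_tool([
  [0.5, 5, 0, 0, 40],
  [1.2, 12, 0, 0, 40],
  [2, 20, 0, 0, 40],
  [3, 28, 0, 0, 40],
  [3.7, 36, 0, 0, 40],
  [4.5, 44, 0, 0, 40],
  [5.3, 52, 0, 0, 40],
  [6.2, 60, 0, 0, 40],
  [7, 68, 0, 0, 40],
  [7.8, 76, 0, 0, 40],
  [8.5, 83, 0, 0, 40],
  [9, 88, 0, 0, 40],
])

```text
clock: 14.5
tool_pos: [648.1, 77.3, 77.3]
tool_rot: [180.0, -0.0, -179.9]
ft_force: [-0.2, -1.4, -0.3]
width: 40.3
finger_force: 0.8
```

```bash
python3 - <<'E'
from h import *
C=load(); print(telemetry.get_state()["tool_pos"])
b=cv2.resize(C["side"]["img"][120:260,220:380],None,fx=4,fy=4,interpolation=3)
cv2.imwrite("pics/p9.png",b)
E
```

```text
[648.09892499  77.43098129  77.26168732]
```

View pics/p9.png

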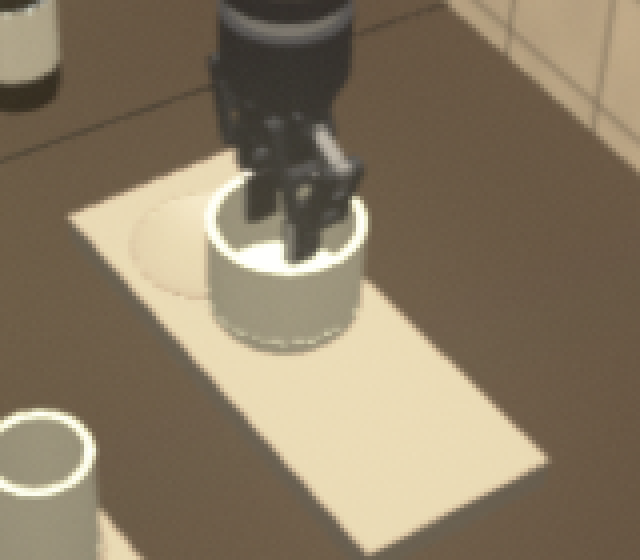

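The jar slides with the fingers and stays upright, rim centre about (287,222), just short of the dish. Continuing slowly into it.

Call:
creep_tool([
  [0.4, 4, 0, 0, 40],
  [0.8, 8, 0, 0, 40],
  [1.2, 12, 0, 0, 40],
  [1.6, 16, 0, 0, 40],
  [2, 20, 0, 0, 40],
  [2.4, 24, 0, 0, 40],
  [2.8, 28, 0, 0, 40],
  [3.2, 32, 0, 0, 40],
  [3.6, 36, 0, 0, 40],
  [4, 40, 0, 0, 40],
  [4.4, 44, 0, 0, 40],
  [4.8, 48, 0, 0, 40],
])

```text
clock: 15.8
tool_pos: [643.4, 125.0, 77.3]
tool_rot: [180.0, 0.0, -180.0]
ft_force: [-0.5, -0.1, 0.5]
width: 40.2
finger_force: 0.0
```

Call:
creep_tool([
  [0.4, 4, 1, 0, 40],
  [0.8, 8, 2, 0, 40],
  [1.2, 12, 3, 0, 40],
  [1.6, 16, 4, 0, 40],
  [2, 20, 4, 0, 40],
  [2.4, 24, 4, 0, 40],
  [2.4, 24, 4, 0, 40],
])

```text
clock: 16.5
tool_pos: [641.1, 148.9, 73.5]
tool_rot: [180.0, 0.0, -179.9]
ft_force: [-0.4, -1.8, 0.6]
width: 39.8
finger_force: 0.7
```

Call:
creep_tool([
  [0, 1, 0, 0, 40],
  [0, 2, 0, 0, 40],
  [0, 3, 0, 0, 40],
  [0, 3, 0, 0, 40],
])

```text
clock: 16.9
tool_pos: [641.1, 151.6, 73.3]
tool_rot: [180.0, 0.0, -180.0]
ft_force: [0.4, -1.4, 1.0]
width: 39.9
finger_force: 0.7
```

Call:
creep_tool([
  [0, 1, 0, 0, 40],
  [0, 2, 0, 0, 40],
  [0, 3, 0, 0, 40],
  [0, 3, 0, 0, 40],
])

```text
clock: 17.3
tool_pos: [641.0, 154.7, 73.4]
tool_rot: [180.0, 0.0, -180.0]
ft_force: [0.2, -1.8, 1.4]
width: 40.2
finger_force: 0.7
```

```bash
cat > jar.py <<'E'
from h import *
from scipy.optimize import minimize
def fit(name,p0,r,seed=None):
    # bright rim ring: maximise brightness on mid-wall ring minus inside/outside rings
    c=imaging.camera(name); g=cv2.GaussianBlur(cv2.cvtColor(c["img"],6),(0,0),.8).astype(np.float32)
    a=np.linspace(0,2*np.pi,120)
    def m(p,R):
        q=proj(c,np.c_[p[0]+R*np.cos(a),p[1]+R*np.sin(a),a*0+p[2]]).astype(np.float32)
        return cv2.remap(g,q[None],None,1)[0]
    f=lambda p:-np.clip(m((*p[:2],p0[2]),r)-.5*m((*p[:2],p0[2]),r-6)-.5*m((*p[:2],p0[2]),r+6),-50,80).mean()
    X=[(f((p0[0]+i,p0[1]+j)),p0[0]+i,p0[1]+j) for i in np.arange(-14,15,1.) for j in np.arange(-14,15,1.)]
    return min(X)
if __name__=="__main__":
    for z in (93.5,102): print(z,fit("side",(641,148,z),45.5))
    print("tumb",fit("side",(433,-25,104),28))
E
python3 jar.py
```

```text
93.5 (np.float32(-21.845097), np.float64(642.0), np.float64(158.0))
102 (np.float32(-22.139103), np.float64(637.0), np.float64(150.0))
tumb (np.float32(-74.92891), np.float64(433.0), np.float64(-25.0))
```

Call:
creep_tool([
  [0, 0.5, 0, 0, 40],
  [0, 1, 0, 0, 40],
  [0, 1.5, 0, 0, 40],
  [0, 2, 0, 0, 40],
  [0, 2, 0, 0, 40],
])

```text
clock: 17.95
tool_pos: [641.0, 156.6, 73.3]
tool_rot: [180.0, 0.0, -180.0]
ft_force: [-0.4, -1.2, -0.1]
width: 39.7
finger_force: 0.8
```

Call:
creep_tool([
  [0, -3, 0, 0, 40],
  [0, -8, 0, 0, 40],
  [0, -8, 0, 0, 40],
  [0, -8, -15, 0, 40],
  [0, -8, -35, 0, 40],
  [0, -8, -55, 0, 40],
  [0, -8, -80, 0, 40],
  [0, -8, -105, 0, 40],
  [0, -8, -130, 0, 40],
  [0, -8, -130, 0, 40],
])

```text
clock: 18.95
tool_pos: [642.8, 148.8, 209.0]
tool_rot: [180.0, 0.4, -179.9]
ft_force: [-0.2, 0.2, -0.9]
width: 40.0
finger_force: 0.0
```

Call:
creep_tool([
  [40, -40, 0, 0, 40],
  [80, -80, 0, 0, 40],
  [110, -120, 0, 0, 40],
  [140, -160, 0, 0, 40],
  [160, -200, 0, 0, 40],
  [170, -240, 0, 0, 40],
  [180, -280, 0, 0, 40],
  [185, -320, 0, 0, 40],
  [187, -360, 0, 0, 40],
  [187, -400, 0, 0, 40],
  [187, -412, 0, 0, 40],
  [187, -412, 0, 0, 40],
])

```text
clock: 20.15
tool_pos: [453.9, -264.8, 203.1]
tool_rot: [180.0, -0.0, 179.9]
ft_force: [0.2, 0.5, 0.4]
width: 40.2
finger_force: 0.0
```

```bash
cat > t.py <<'E'
from jar import *
for n in("side","top"):
  for z in (93.5,102): print(n,z,fit(n,(641,148,z),45.5))
print(telemetry.get_state()["tool_pos"])
E
python3 t.py
```

```text
side 93.5 (np.float32(-14.636389), np.float64(642.0), np.float64(142.0))
side 102 (np.float32(-14.150639), np.float64(638.0), np.float64(134.0))
top 93.5 (np.float32(-54.160355), np.float64(642.0), np.float64(140.0))
top 102 (np.float32(-51.809902), np.float64(640.0), np.float64(139.0))
[ 454.50056003 -262.31167052  203.46571946]
```

```bash
python3 - <<'E'
from h import *
C=load()
a=cv2.resize(C["top"]["img"][130:220,185:285],None,fx=4,fy=4,interpolation=3);b=cv2.resize(C["side"]["img"][120:220,220:320],None,fx=4,fy=4,interpolation=3)
o=np.zeros((400,800,3),np.uint8);o[:360,:400]=a;o[:,400:]=b;cv2.imwrite("pics/p10.png",o)
E
```

```text
(no output)
```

View pics/p10.png

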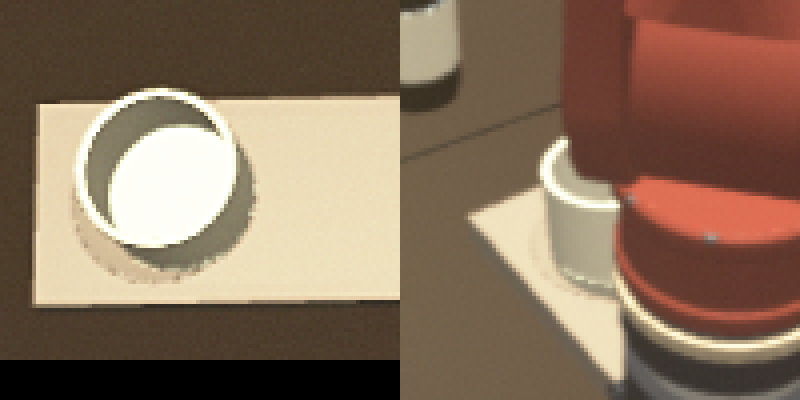

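The last picture shows the jar down in the dish region but short. Its rim centre in the top half, (158,167), corresponds to about y=141, 7 mm short of the dish centre. The fingertips must be slimmer than I assumed. I'll go back and push it the rest of the way.

Call:
creep_tool([
  [0, 40, 0, 0, 40],
  [-10, 90, 0, 0, 40],
  [-30, 140, 0, 0, 40],
  [-55, 180, 0, 0, 40],
  [-85, 220, 0, 0, 40],
  [-115, 260, 0, 0, 40],
  [-140, 300, 0, 0, 40],
  [-160, 340, 0, 0, 40],
  [-175, 380, 0, 0, 40],
  [-187, 408, 0, 0, 40],
  [-187, 408, 0, 0, 40],
  [-187, 408, 0, 0, 40],
])

```text
clock: 21.65
tool_pos: [640.6, 145.7, 203.1]
tool_rot: [-180.0, -0.0, -179.8]
ft_force: [0.3, -0.5, -1.1]
width: 39.8
finger_force: 0.0
```

Call:
creep_tool([
  [0, 0, 0, 0, 40],
  [0, 0, 0, 0, 40],
])

```text
clock: 21.85
tool_pos: [640.8, 143.7, 203.6]
tool_rot: [-180.0, 0.0, 180.0]
ft_force: [-0.5, 0.2, -0.1]
width: 39.9
finger_force: 0.0
```

Call:
creep_tool([
  [0, 0, 30, 0, 40],
  [0, 0, 60, 0, 40],
  [0, 0, 85, 0, 40],
  [0, 0, 105, 0, 40],
  [0, 0, 120, 0, 40],
  [0, 0, 129, 0, 40],
  [0, 0, 129, 0, 40],
])

```text
clock: 22.55
tool_pos: [640.4, 144.2, 73.4]
tool_rot: [180.0, -0.1, -180.0]
ft_force: [-0.2, -0.0, 0.2]
width: 40.0
finger_force: 0.0
```

Call:
creep_tool([
  [0, 3, 0, 0, 40],
  [0, 6, 0, 0, 40],
  [0, 9, 0, 0, 40],
  [0, 11, 0, 0, 40],
  [0, 13, 0, 0, 40],
  [0, 14, 0, 0, 40],
  [0, 14, 0, 0, 40],
])

```text
clock: 23.25
tool_pos: [641.1, 158.6, 74.4]
tool_rot: [-180.0, 0.0, -180.0]
ft_force: [0.0, -1.5, 1.6]
width: 40.0
finger_force: 0.8
```

Call:
creep_tool([
  [0, 1, 0, 0, 40],
  [0, 2, 0, 0, 40],
  [0, 3, 0, 0, 40],
  [0, 3, 0, 0, 40],
])

```text
clock: 23.65
tool_pos: [640.8, 161.5, 74.0]
tool_rot: [-180.0, -0.0, -180.0]
ft_force: [0.3, -2.9, -1.1]
width: 39.9
finger_force: 1.6
```

Call:
creep_tool([
  [0, 1, 0, 0, 40],
  [0, 2, 0, 0, 40],
  [0, 2, 0, 0, 40],
])

```text
clock: 23.95
tool_pos: [640.9, 163.6, 74.2]
tool_rot: [180.0, -0.0, -180.0]
ft_force: [0.1, -2.8, -1.4]
width: 40.0
finger_force: 1.6
```

```bash
python3 t.py
```

```text
side 93.5 (np.float32(-41.415623), np.float64(640.0), np.float64(158.0))
side 102 (np.float32(-40.241955), np.float64(636.0), np.float64(150.0))
top 93.5 (np.float32(-22.456905), np.float64(642.0), np.float64(154.0))
top 102 (np.float32(-22.37505), np.float64(639.0), np.float64(154.0))
[640.99455918 163.48025138  74.30364013]
```

Call:
creep_tool([
  [0, -3, 0, 0, 40],
  [0, -6, 0, 0, 40],
  [0, -6, 0, 0, 40],
  [0, -6, -15, 0, 40],
  [0, -6, -35, 0, 40],
  [0, -6, -55, 0, 40],
  [0, -6, -80, 0, 40],
  [0, -6, -105, 0, 40],
  [0, -6, -130, 0, 40],
  [0, -6, -130, 0, 40],
])

```text
clock: 25.15
tool_pos: [642.8, 157.9, 210.1]
tool_rot: [180.0, 0.4, -179.9]
ft_force: [0.2, 0.1, 0.1]
width: 39.9
finger_force: 0.0
```

Call:
creep_tool([
  [0, -40, 0, 0, 40],
  [0, -80, 0, 0, 40],
  [0, -120, 0, 0, 40],
  [0, -160, 0, 0, 40],
  [0, -200, 0, 0, 40],
  [0, -240, 0, 0, 40],
  [0, -240, 0, 0, 40],
  [0, -240, 0, 0, 40],
])

```text
clock: 25.95
tool_pos: [641.0, -83.0, 204.4]
tool_rot: [180.0, -0.0, 179.9]
ft_force: [0.1, 1.0, -0.5]
width: 40.1
finger_force: 0.0
```

```bash
python3 t.py
```

```text
side 93.5 (np.float32(-56.870007), np.float64(639.0), np.float64(151.0))
side 102 (np.float32(-55.853462), np.float64(633.0), np.float64(141.0))
top 93.5 (np.float32(-66.467445), np.float64(641.0), np.float64(150.0))
top 102 (np.float32(-64.050766), np.float64(639.0), np.float64(149.0))
[641.22564312 -81.07444646 204.44903553]
```

The jar now reads (640.5,150) in both views at seated rim height, within about 2 mm of the dish. On to the lid.

Call:
creep_tool([
  [30, -30, 0, 0, 45],
  [60, -60, 0, 0, 45],
  [90, -90, 0, 0, 45],
  [120, -120, 0, 0, 45],
  [150, -150, 0, 0, 45],
  [175, -172, 0, 0, 45],
  [187, -183, 0, 0, 45],
  [187, -183, 20, 0, 45],
  [187, -183, 50, 0, 45],
  [187, -183, 80, 0, 45],
  [187, -183, 110, 0, 45],
  [187, -183, 110, 0, 45],
])

```text
clock: 27.35
tool_pos: [452.7, -262.8, 90.4]
tool_rot: [179.7, -0.3, -179.9]
ft_force: [-0.8, 1.2, -0.5]
width: 45.1
finger_force: 0.0
```

Call:
creep_tool([
  [0, 0, 0, 0, 45],
  [0, 0, 0, 0, 45],
])

```text
clock: 27.55
tool_pos: [455.3, -266.1, 96.4]
tool_rot: [-179.9, 0.1, -179.9]
ft_force: [-1.2, -0.4, 0.2]
width: 45.1
finger_force: 0.0
```

```bash
python3 - <<'E'
from jar import *
print(fit("side",(453,-265,20),48), telemetry.get_state()["tool_pos"])
E
```

```text
(np.float32(-43.566257), np.float64(453.0), np.float64(-264.0)) [ 455.31628349 -266.21402744   96.39623842]
```

Call:
creep_tool([
  [1, 1, 15, 0, 45],
  [1.8, 1.2, 30, 0, 45],
  [1.8, 1.2, 45, 0, 45],
  [1.8, 1.2, 57, 0, 45],
  [1.8, 1.2, 65, 0, 45],
  [1.8, 1.2, 69, 0, 45],
  [1.8, 1.2, 70, 0, 45],
  [1.8, 1.2, 70, 0, 45],
])

```text
clock: 28.4
tool_pos: [452.7, -264.6, 24.5]
tool_rot: [-180.0, 0.0, -180.0]
ft_force: [0.1, 0.3, -0.6]
width: 45.1
finger_force: 0.0
```

Call:
creep_tool([
  [0, 0, 0, 0, 38],
  [0, 0, 0, 0, 32],
  [0, 0, 0, 0, 28],
  [0, 0, 0, 0, 25],
  [0, 0, 0, 0, 20],
  [0, 0, 0, 0, 15],
  [0, 0, 0, 0, 15],
  [0, 0, 0, 0, 15],
])

```text
clock: 29.2
tool_pos: [452.7, -264.7, 24.8]
tool_rot: [-180.0, 0.0, -180.0]
ft_force: [-1.0, 0.5, 5.5]
width: 21.8
finger_force: 58.6
```

Call:
creep_tool([
  [0, 0, -4, 0, 15],
  [0, 0, -14, 0, 15],
  [0, 0, -30, 0, 15],
  [0, 0, -50, 0, 15],
  [0, 0, -72, 0, 15],
  [0, 0, -94, 0, 15],
  [0, 0, -114, 0, 15],
  [0, 0, -126, 0, 15],
  [0, 0, -130, 0, 15],
  [0, 0, -130, 0, 15],
])

```text
clock: 30.2
tool_pos: [452.6, -264.5, 154.4]
tool_rot: [-180.0, 0.0, -180.0]
ft_force: [0.5, -0.1, -2.0]
width: 22.4
finger_force: 58.8
```

Call:
creep_tool([
  [-5, 10, 0, 0, 15],
  [-15, 30, 0, 0, 15],
  [-27, 58, 0, 0, 15],
  [-41, 90, 0, 0, 15],
  [-55, 122, 0, 0, 15],
  [-70, 154, 0, 0, 15],
  [-85, 186, 0, 0, 15],
  [-99, 218, 0, 0, 15],
  [-113, 250, 0, 0, 15],
  [-126, 280, 0, 0, 15],
  [-138, 306, 0, 0, 15],
  [-149, 330, 0, 0, 15],
])

```text
clock: 31.4
tool_pos: [600.8, 68.1, 152.9]
tool_rot: [180.0, -0.1, -179.9]
ft_force: [0.2, -0.2, 0.1]
width: 21.8
finger_force: 58.9
```

Call:
creep_tool([
  [-10, 22, 0, 0, 15],
  [-20, 44, 0, 0, 15],
  [-28, 62, 0, 0, 15],
  [-35, 76, 0, 0, 15],
  [-38, 83, 0, 0, 15],
  [-38.5, 83.5, 0, 0, 15],
  [-38.5, 83.5, 0, 0, 15],
  [-38.5, 83.5, 0, 0, 15],
])

```text
clock: 32.2
tool_pos: [639.4, 148.6, 154.2]
tool_rot: [-180.0, -0.0, -180.0]
ft_force: [0.3, 0.6, -1.7]
width: 22.0
finger_force: 58.9
```

Lowering: contact is expected near TCP z 105.

Call:
creep_tool([
  [-0.8, 0.5, 8, 0, 15],
  [-0.8, 0.5, 18, 0, 15],
  [-0.8, 0.5, 28, 0, 15],
  [-0.8, 0.5, 36, 0, 15],
  [-0.8, 0.5, 42, 0, 15],
  [-0.8, 0.5, 44, 0, 15],
  [-0.8, 0.5, 44, 0, 15],
])

```text
clock: 32.9
tool_pos: [640.3, 149.7, 110.0]
tool_rot: [180.0, -0.0, -180.0]
ft_force: [-0.0, 0.2, -1.1]
width: 21.5
finger_force: 58.9
```

Call:
creep_tool([
  [0, 0, 1, 0, 15],
  [0, 0, 2, 0, 15],
  [0, 0, 2, 0, 15],
  [0, 0, 2, 0, 15],
])

```text
clock: 33.3
tool_pos: [640.6, 149.7, 108.5]
tool_rot: [180.0, 0.0, -180.0]
ft_force: [0.1, 0.3, -1.5]
width: 21.8
finger_force: 58.9
```

Call:
creep_tool([
  [0, 0, 1, 0, 15],
  [0, 0, 2, 0, 15],
  [0, 0, 2, 0, 15],
])

```text
clock: 33.6
tool_pos: [640.4, 149.7, 106.1]
tool_rot: [-180.0, -0.0, -180.0]
ft_force: [-0.8, -0.3, -1.1]
width: 21.5
finger_force: 58.8
```

Call:
creep_tool([
  [0, 0, 0.5, 0, 15],
  [0, 0, 1, 0, 15],
  [0, 0, 1, 0, 15],
])

```text
clock: 33.9
tool_pos: [640.6, 149.7, 105.6]
tool_rot: [180.0, 0.0, -180.0]
ft_force: [-1.5, 0.1, 1.1]
width: 21.7
finger_force: 58.9
```

Call:
creep_tool([
  [0, 0, 0.4, 0, 15],
  [0, 0, 0.8, 0, 15],
  [0, 0, 0.8, 0, 15],
])

```text
clock: 34.2
tool_pos: [640.9, 149.8, 105.4]
tool_rot: [180.0, 0.1, -180.0]
ft_force: [-1.8, -0.6, 4.9]
width: 22.3
finger_force: 59.5
```

Call:
creep_tool([
  [0, 0, 0.3, 0, 15],
  [0, 0, 0.6, 0, 15],
  [0, 0, 0.6, 0, 15],
])

```text
clock: 34.5
tool_pos: [641.1, 149.8, 105.4]
tool_rot: [180.0, 0.1, -180.0]
ft_force: [-3.2, -0.4, 9.4]
width: 21.6
finger_force: 59.8
```

Firm contact at z 105.4, as expected for a seated lid. Releasing and withdrawing.

Call:
creep_tool([
  [0, 0, -0.5, 0, 20],
  [0, 0, -1, 0, 23],
  [0, 0, -1, 0, 26],
  [0, 0, -1, 0, 32],
  [0, 0, -1, 0, 40],
  [0, 0, -1, 0, 45],
  [0, 0, -1, 0, 45],
])

```text
clock: 35.2
tool_pos: [640.4, 149.7, 104.8]
tool_rot: [180.0, -0.0, -180.0]
ft_force: [0.0, 0.6, 0.2]
width: 45.1
finger_force: 0.0
```

Call:
creep_tool([
  [0, 0, -6, 0, 45],
  [0, 0, -18, 0, 45],
  [0, 0, -35, 0, 45],
  [0, 0, -60, 0, 45],
  [0, 0, -85, 0, 45],
  [0, 0, -110, 0, 45],
  [0, 0, -110, 0, 45],
])

```text
clock: 35.9
tool_pos: [642.3, 149.8, 220.6]
tool_rot: [180.0, 0.4, -180.0]
ft_force: [0.5, -0.9, 0.3]
width: 45.1
finger_force: 0.0
```

Call:
creep_tool([
  [0, -40, 0, 0, 45],
  [0, -80, 0, 0, 45],
  [0, -120, 0, 0, 45],
  [0, -160, 0, 0, 45],
  [0, -200, 0, 0, 45],
  [0, -240, 0, 0, 45],
  [0, -240, 0, 0, 45],
  [0, -240, 0, 0, 45],
  [0, -240, 0, 0, 45],
])

```text
clock: 36.8
tool_pos: [640.7, -89.4, 215.1]
tool_rot: [180.0, 0.0, -179.9]
ft_force: [-0.2, 0.4, -0.4]
width: 45.2
finger_force: 0.0
```

```bash
cat > u.py <<'E'
from h import *
C=load()
for n in C:   # white-lid outline: compare with predicted seated outline (dome plate z=100.5..102.5, r=50)
    c=C[n]; g=cv2.cvtColor(c["img"],6); k,d=K(c); a=np.linspace(0,2*np.pi,180)
    best=[]
    gb=cv2.GaussianBlur(g,(0,0),.8).astype(np.float32)
    for i in np.arange(-12,13,1.):
        for j in np.arange(-12,13,1.):
            m=lambda R:cv2.remap(gb,proj(c,np.c_[640.5+i+R*np.cos(a),149+j+R*np.sin(a),a*0+102]).astype(np.float32)[None],None,1)[0]
            best.append((float(np.clip(m(48)-m(52),-60,60).mean()),640.5+i,149+j))
    print(n,max(best))
    kn=proj(c,[640.5,149,124])[0]; print("knob predicted px",kn)
print(telemetry.get_state()["ft_force"],telemetry.get_state()["tool_pos"])
E
python3 u.py; python3 - <<'E'
from jar import *
print("tumb",fit("side",(433,-25,104),28))
E
```

```text
top (46.86226272583008, np.float64(642.5), np.float64(150.0))
knob predicted px [217.71671401 167.69802905]
side (41.67891311645508, np.float64(641.5), np.float64(153.0))
knob predicted px [272.81684583 149.76494068]
[-0.7711167   0.36927404 -0.01807244] [640.76160887 -88.96526499 215.08586621]
tumb (np.float32(-74.01584), np.float64(433.0), np.float64(-25.0))
```

```bash
python3 -c "
from rig import env, imaging, workorder, telemetry
print(workorder.sign_off())"
```

```text
the job is handed in; nothing more can be done
None
```

I handed the job in at about 37 s with the tumbler in its stand, the jar home in the dish and the lid on the jar, all within tolerance by my camera and contact-height checks; the sign-off returned no verdict.

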